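# Shut the tap lever and swing the spout over the soup bowl

### The arm

A 6-joint arm with a two-finger parallel gripper is mounted at the origin on the work surface. World frame = base frame: x ahead of the robot, y to its left, z up, the work surface at z = 0. Lengths are in m, angles in rad, forces in N, time in s.
With the tool pointing down it reaches from about 0.3 to 0.775 m from the base axis. Payload 14.6 kg.
Tool frame: the origin (TCP) lies midway between the tips of the shut fingers; the grasp point (between the pads) lies 19 mm behind it (ctrl.grip_depth is the z of the grasp point in the tool frame, in m); z points along the fingers, y is the line along which they close (so a half turn about z gives the same grasp; the last joint's range is limited). The gripper opens to 94 mm and grips with 3 to 60 N. Pads are 16 mm wide; open, the fingers measure 119 mm over their backs; the gripper's body (75 mm by 177 mm) begins 78 mm behind the grasp point.
Start: joints at [-1.227, 0.3, 1.521, -0, 1.321, -0.067], TCP at [0.22, -0.504, 0.168] pointing down, gripper open.
Joint ranges: [-3.03, 3.03], [-0.79, 2.21], [0.23, 2.52], [-1.04, 4.18], [0, 3.07], [-2.55, 2.55]. Speed limits (rad/s): [2.22, 2.22, 2.57, 3.14, 3.14, 3.14].

### API

Orientations are given as [roll, pitch, yaw] about the fixed x, y, z axes, in that order (R = Rz(yaw) Ry(pitch) Rx(roll)).
In Python, from station import ctrl gives the robot as it stands. The module is installed in compiled form; this text tells all that it offers.
- The arm moves only by the tool carry_out, never from a script. Its argument "commands" is a list of rows, each a list of 3 entries, a list of its own where there are three numbers: the closure, from 0 (fully open) to 1 (shut), then the shift along the tool's x, y, z in mm, then the turn, a rotation vector about the tool's x, y, z in rad. In form: [[gripper, [tx, ty, tz], [wx, wy, wz]], ...]. A call has 1 to 10 rows; each row shifts and turns the commanded pose from where the row before left it, along the tool's axes as they then stand; what a row does not reach is not made up. A row lasts 1/8 s, in which the tool goes at most 62.5 mm and 10.7 degrees, less where a joint would pass 70% of its speed; a pose out of reach is approached as far as the arm can. A call with a gripper value outside its range is refused whole. The fingers move at their own pace and stop on an object; "squeeze" is the grip in N (left out, the last holds). Time passes only in rows, so rows that do not move let the fingers close. It gives the time, the measured TCP pose, the force, the opening and the grip force at its end, in the units of the state.
- ctrl.get_obs(): the state, without advancing time (a new reading comes with each control period).
- ctrl.camera(name): name is "side" or "top" or "wrist"; returns a dict with "img" (420x560x3 uint8, blue, green, red), "camera_matrix" (3x3 intrinsics, pixels), "rvec" (rotation vector, rad) and "tvec" (3), from world to camera coordinates, as OpenCV has them. Camera axes: x right, y down, z forward; pixel columns grow to the right and rows downward; lengths in m; the calibration is good to about 2 mm. A picture is of the moment at which its call begins. There is no depth.
- ctrl.hand_in(): hands the job in; it is judged then, once.
Trained networks look in the newest picture that a camera, given by its name, has taken for a name from the list of things; names that differ only in an ending like _2 or _b are one class to them, and where a whole thing is asked for, a point or a joint stands for the part that bears it (a point fixed in the world has none). Each returns a list of dicts, best first, with "score" (0 to 1); they miss things now and then, are a little off and sometimes report something else, mostly with a low value. They report only what shows in the picture. A call takes as long as a camera call. They do not tell look-alikes from the thing itself.
- ctrl.outline_of(thing, camera): "region" (420x560 bool, what is visible of it).
- ctrl.place_of(thing, camera): "at" ([x, y, z] in m, in world coordinates, good to about 4 mm: a listed point, or the origin of a listed thing).
The state is a dict: "time_s": time; "qpos": joint angles; "joint_vel": joint speeds; "tau": joint torques, N m; "ee_pos": TCP position; "eef_rot": TCP orientation; "force": force on the tool from outside, world axes, zero at the start; "moment": the same for the moment, N m; "grip_width": finger opening in m; "grip_force": force on a finger pad.
Only numpy, scipy, OpenCV 4.12 (cv2) and the standard library are available. Lean on these libraries where they do the work, as an engineer would, in place of code of your own. Each camera call takes 0.05 s, during which the arm holds its last target. There are 200 camera calls.

### The job

The water is cut off today and the kitchen tap was left open. With a fingertip, first push the tap's lever round until it is fully shut, then push the tap's spout round until its mouth hangs over the middle of the soup bowl, to catch the drips when the water comes back. Leave the bowl, the colander and everything else standing on the counter where they are, and pick nothing up.

Things in the scene. Friction and masses are not known exactly. Their poses are not given: they have to be found in the camera images.
- tap: Fixed steel draining tray with a deck tap at its far edge; place and yaw differ each time. Origin: on the counter under the spout's axis; x away from the robot at yaw 0, y left. Tray: x -300..45, y -300..190 mm, floor 4 mm up, rim 22 mm high. The spout's fixed column (34 mm diameter, to 165 mm) is at the origin, the lever's pillar (34 mm diameter, to 105 mm) at y = +130 mm.
- spout_axis (a point): Point on the spout's vertical turning axis, at the height of the middle of the spout's tube (190 mm above the counter).
- spout (a joint): Spout angle, rad. 0: points along the tap's -x (to the robot at yaw 0); grows as it swings towards the tap's -y (the robot's right; anticlockwise from above). Stops at -0.7 and 1.8. It starts between bowl and colander, over neither. Stiff (0.22 N m, about 1.5 N at 150 mm from the axis): it stays where it is left.
- spout_mouth (a point): Centre of the spout's mouth, its lower end: 200 mm out from the axis, 148 mm above the counter. The spout is a round steel tube, 22 mm in diameter, level (underside 179 mm, top 201 mm above the counter) from a 42 mm collar on the axis straight out to 180 mm, then bent down to this mouth.
- lever_axis (a point): Point on the lever's vertical turning axis, at the height of the middle of the lever's arm (120 mm above the counter).
- tap_lever (a joint): Lever angle, rad. 0: fully shut, on its stop, arm along the tap's +y (along the tray's far edge, away from the spout). Grows as it opens (anticlockwise from above) to 1.57, arm along the tap's -x. Starts at 0.7 to 1.5. To shut, push the arm from the spout's side, outwards and then away from the robot. Stiff (0.13 N m, 2 N at 70 mm): stays where left.
- lever_tip (a point): Outer end of the lever's arm, at half its thickness: 95 mm out from the lever's axis. The arm is a level flat bar 14 mm wide and 12 mm thick, its underside 114 mm and its top 126 mm above the counter, from an 18 mm radius hub (top 132 mm) on the axis.
- bowl_rim (a point): Centre of the mouth of the white ceramic soup bowl, 150 mm across and 65 mm high, standing loose on the tray; its rim is 69 mm above the counter. It stands under the circle that the spout's mouth describes (up to about 20 mm off it), to one side of the spout or the other.
- colander: Green plastic colander with drain holes and two small ears, 160 mm across (188 mm over the ears), 85 mm high, standing loose on the tray on the spout's other side. Origin: centre of its underside. Not to be moved.
- dish: Small white dipping dish, 72 mm across, 24 mm high, loose on the tray on its left side, near or under the lever. Origin: centre of its underside. Not to be moved.
- pot_lid: Aluminium pot lid lying on the counter left of the tray, 194 mm across, 44 mm high at its black knob. Origin: centre of its underside. Not to be moved.
- ladle: Steel ladle lying on the counter right of the tray: a cup 90 mm across and 34 mm high, with a handle along its own -x to 270 mm from the cup's centre. Origin: under the cup. Not to be moved.
- spice_tin: Red plastic spice tin with a twist cap, 61 mm across, 100 mm high, standing behind the tap. Origin: centre of its underside. Not to be moved.
- sauce_bottle: Brown glass bottle, 62 mm across, 185 mm high, standing behind the tap to the right. Origin: centre of its underside. Not to be moved.
Mind the look-alikes: they are no part of the job. What is shaped like the part that bears bowl_rim but yellow is not meant.

How it is judged:
By the outcome, as a careful person would: the job done as asked, in the order asked, and still so for the second after the job is handed in, with the robot touching nothing.
It also fails if it takes over 53 s, if anything falls off the work surface, if the arm or the gripper's body presses on something with over 40 N, if the wrist force passes 120 N, or if a joint passes its speed limit or range.

## Working session

There is one attempt and no reset: what is moved stays moved. The work goes in short steps, Python scripts to look and compute and a tool call to move; the robot and the scene stay as the last step left them, time stands still between calls to the robot, and variables do not carry over. Pictures are saved under pics/ and viewed, at most 10 in all, crops included, and the job is handed in when it is done.

Besides the shell and the picture viewer there is one more tool, called after ">>>" as a command line: name --argument value ..., lists and objects as JSON in quotes. carry_out: Moves the arm, as the interface text tells. Its arguments: {"type":"object","properties":{"commands":{"type":"array","items":{"type":"array"}},"squeeze":{"type":"number"}},"required":["commands"]}

```bash
mkdir -p pics; python3 - <<'E'
from station import ctrl
import cv2,numpy as np
o=ctrl.get_obs();print(o['time_s'],o['ee_pos'],o['eef_rot'],o['grip_width'])
ims=[]
for c in ['top','side']:
    d=ctrl.camera(c);ims.append(d['img'])
    np.savez(c+'.npz',**{k:v for k,v in d.items()})
    for t in ['tap','spout_axis','spout_mouth','lever_axis','lever_tip','bowl_rim','colander','dish','spice_tin','sauce_bottle']:
        r=ctrl.place_of(t,c)
        print(c,t,[(np.round(x['at'],3).tolist(),round(x['score'],2)) for x in r[:3]])
cv2.imwrite('pics/a.png',ims[0]);cv2.imwrite('pics/b.png',ims[1])
print(ctrl.get_obs()['time_s'])
E
```

```text
0.0 [ 0.21952041 -0.50397956  0.16719982] [-3.14047258e+00 -7.24106850e-05  4.10737270e-01] 0.09424978324384668
top tap [([0.639, 0.082, 0.003], 0.95), ([0.623, -0.12, 0.003], 0.18)]
top spout_axis [([0.639, 0.082, 0.192], 0.58)]
top spout_mouth [([0.527, -0.086, 0.146], 0.6)]
top lever_axis [([0.581, 0.191, 0.124], 0.62), ([0.492, 0.212, 0.123], 0.24)]
top lever_tip [([0.49, 0.216, 0.122], 0.89)]
top bowl_rim [([0.24, -0.463, 0.068], 0.82), ([0.463, -0.002, 0.069], 0.68)]
top colander [([0.624, -0.121, 0.007], 0.85)]
top dish [([0.468, 0.148, 0.003], 0.8), ([0.64, 0.082, 0.191], 0.74), ([0.53, -0.086, 0.147], 0.53)]
top spice_tin [([0.7, 0.196, 0.003], 0.81)]
top sauce_bottle []
side tap [([0.636, 0.073, -0.002], 0.73), ([0.525, -0.089, 0.149], 0.46)]
side spout_axis [([0.643, 0.078, 0.192], 0.58), ([0.582, 0.195, 0.116], 0.47)]
side spout_mouth [([0.528, -0.086, 0.15], 0.69), ([0.584, 0.196, 0.114], 0.21)]
side lever_axis []
side lever_tip []
side bowl_rim [([0.467, -0.0, 0.069], 0.77)]
side colander [([0.624, -0.123, 0.005], 0.71)]
side dish [([0.469, 0.149, 0.002], 0.96)]
side spice_tin [([0.703, 0.198, 0.007], 0.92)]
side sauce_bottle [([0.783, 0.037, -0.003], 0.77)]
1.1
```

View pics/a.png

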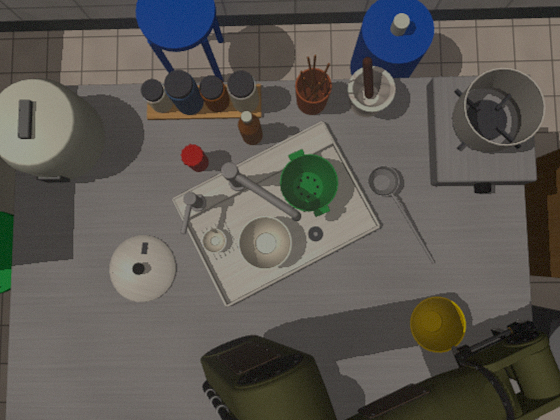

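View pics/b.png

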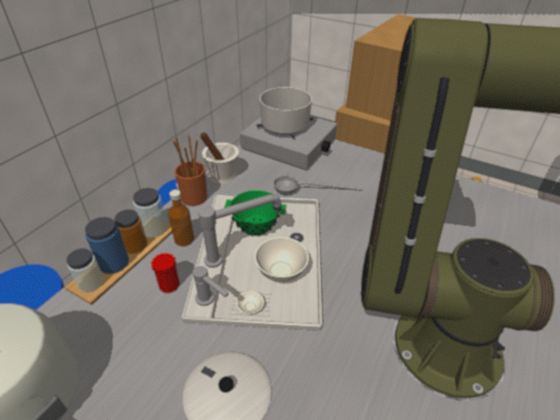

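The top view shows the white bowl at (267,243), the yellow look-alike at (438,324), the spout mouth at (297,216) and the lever tip at (185,230). The side view agrees with this.

The distances check out: axis to mouth is 0.200 m, axis to lever axis 0.127 m, lever 0.095 m. That gives tap yaw ≈0.474, lever ≈0.85, spout ≈+0.50, and a spout target ≈-0.04. Next I raise the arm, shut the gripper and travel.

>>> carry_out --commands '[[1,[0,0,-45],[0,0,0]],[1,[0,0,-45],[0,0,0]],[1,[0,0,-45],[0,0,0]],[1,[27,-26,0],[0,0,0]],[1,[27,-26,0],[0,0,0]],[1,[27,-26,0],[0,0,0]],[1,[27,-26,0],[0,0,0]],[1,[27,-26,0],[0,0,0]],[1,[27,-26,0],[0,0,0]],[1,[27,-26,0],[0,0,0]]]' --squeeze 30

```text
time_s: 2.35
ee_pos: [0.3205, -0.2608, 0.3029]
eef_rot: [3.141, -0.0, 0.411]
force: [0.3, -0.0, 0.1]
grip_width: 0.0006
grip_force: 0.0
```

>>> carry_out --commands '[[1,[27,-26,0],[0,0,0]],[1,[27,-26,0],[0,0,0]],[1,[27,-26,0],[0,0,0]],[1,[27,-26,0],[0,0,0]],[1,[27,-26,0],[0,0,0]],[1,[27,-26,0],[0,0,0]],[1,[27,-26,0],[0,0,0]],[1,[27,-26,0],[0,0,0]],[1,[27,-26,0],[0,0,0]],[1,[27,-26,0],[0,0,0]]]'

```text
time_s: 3.6
ee_pos: [0.4643, 0.0856, 0.3028]
eef_rot: [3.142, -0.0, 0.411]
force: [0.4, 1.0, 0.3]
grip_width: 0.0006
grip_force: 0.0
```

>>> carry_out --commands '[[1,[27,-26,0],[0,0,0]],[1,[27,-26,0],[0,0,0]],[1,[0,0,0],[0,0,-0.15]],[1,[0,0,0],[0,0,-0.15]],[1,[0,0,0],[0,0,-0.15]],[1,[0,0,0],[0,0,-0.15]],[1,[0,0,0],[0,0,-0.15]],[1,[0,0,0],[0,0,-0.165]],[1,[0,0,0],[0,0,0]],[1,[0,0,0],[0,0,0]]]'

```text
time_s: 4.85
ee_pos: [0.4927, 0.1535, 0.3028]
eef_rot: [3.142, -0.0, 1.322]
force: [-0.6, -0.6, 0.2]
grip_width: 0.0006
grip_force: 0.0
```

>>> carry_out --commands '[[1,[24,7,0],[0,0,0]],[1,[0,0,38],[0,0,0]],[1,[0,0,38],[0,0,0]],[1,[0,0,38],[0,0,0]],[1,[0,0,38],[0,0,0]],[1,[0,0,38],[0,0,0]],[1,[0,0,0],[0,0,0]],[1,[0,0,0],[0,0,0]]]'

```text
time_s: 5.85
ee_pos: [0.506, 0.1753, 0.1144]
eef_rot: [3.14, -0.001, 1.325]
force: [-0.2, -0.5, -0.1]
grip_width: 0.0004
grip_force: 0.0
```

```bash
python3 - <<'E'
from station import ctrl
import cv2,numpy as np
for c in ['top','side']:
    d=ctrl.camera(c)
    for t in ['lever_axis','lever_tip','spout_mouth']:
        print(c,t,[(np.round(x['at'],3).tolist(),round(x['score'],2)) for x in ctrl.place_of(t,c)[:2]])
    im=d['img'][120:280,130:340] if c=='top' else d['img'][180:340,160:370]
    cv2.imwrite(f'pics/c_{c}.png',cv2.resize(im,None,fx=2.5,fy=2.5))
a,b=[cv2.imread(f'pics/c_{c}.png') for c in('top','side')]
cv2.imwrite('pics/c.png',cv2.resize(np.hstack([a,b]),None,fx=.75,fy=.75))
E
```

```text
top lever_axis [([0.391, 0.362, -0.001], 0.74), ([0.581, 0.194, 0.121], 0.7)]
top lever_tip []
top spout_mouth [([0.526, -0.084, 0.147], 0.8)]
side lever_axis [([0.582, 0.193, 0.116], 0.87)]
side lever_tip [([0.49, 0.21, 0.12], 0.88)]
side spout_mouth [([0.527, -0.087, 0.152], 0.42)]
```

View pics/c.png

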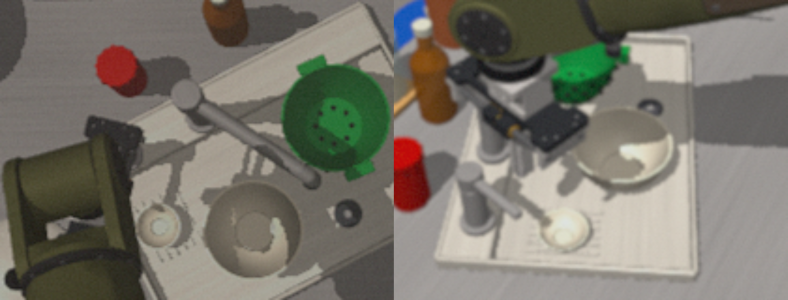

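The picture shows the fingertip standing on the spout's side of the lever, with clear space on all sides. Now the approach and the first part of the arc.

>>> carry_out --commands '[[1,[8,0,4],[0,0,0]],[1,[8,0,0],[0,0,0]],[1,[4,0,0],[0,0,0]],[1,[7.1,-1.2,0],[0,0,0.1]],[1,[7.1,-1.2,0],[0,0,0.1]],[1,[7.1,-1.2,0],[0,0,0.1]],[1,[7.1,-1.2,0],[0,0,0.1]]]'

```text
time_s: 7.12
ee_pos: [0.5167, 0.2229, 0.1088]
eef_rot: [-3.142, 0.0, 0.923]
force: [0.2, 0.2, -0.9]
grip_width: 0.0006
grip_force: 0.0
```

>>> carry_out --commands '[[1,[7.1,-1.2,0],[0,0,0.1]],[1,[7.1,-1.2,0],[0,0,0.1]],[1,[7.1,-1.2,0],[0,0,0.1]]]'

```text
time_s: 7.5
ee_pos: [0.5285, 0.2409, 0.1087]
eef_rot: [-3.142, 0.0, 0.623]
force: [-0.1, -0.1, -0.5]
grip_width: 0.0004
grip_force: 0.0
```

```bash
cat > look.py <<'E'
from station import ctrl
import cv2,numpy as np,sys
def look(name,things,box=(180,340,160,370)):
    for c in ['top','side']:
        d=ctrl.camera(c)
        for t in things:
            print(c,t,[(np.round(x['at'],3).tolist(),round(x['score'],2)) for x in ctrl.place_of(t,c)[:2]])
        if c=='side':
            a,b,e,f=box; cv2.imwrite(f'pics/{name}.png',cv2.resize(d['img'][a:b,e:f],None,fx=3,fy=3,interpolation=cv2.INTER_CUBIC))
    o=ctrl.get_obs();print(o['time_s'],o['ee_pos'],o['eef_rot'],o['force'])
E
python3 -c "
from look import *
look('d',['lever_axis','lever_tip','spout_mouth'])"
```

```text
top lever_axis [([0.581, 0.192, 0.122], 0.88)]
top lever_tip [([0.488, 0.214, 0.119], 0.54), ([0.527, -0.089, 0.147], 0.28)]
top spout_mouth [([0.526, -0.089, 0.15], 0.89), ([0.783, 0.036, -0.005], 0.65)]
side lever_axis [([0.581, 0.194, 0.116], 0.88)]
side lever_tip [([0.492, 0.212, 0.118], 0.43)]
side spout_mouth []
7.9 [0.52827211 0.24031585 0.1088132 ] [-3.14158989e+00 -2.93829592e-05  6.26790085e-01] [ 0.34611457 -0.17691023 -0.21375082]
```

View pics/d.png

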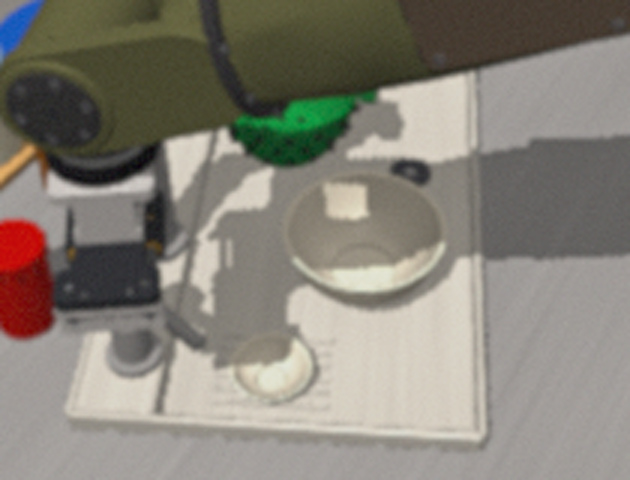

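The image shows the lever still unmoved at (185,330) in the crop. I'll project the TCP into the pictures to see where the fingertip really is.

```bash
python3 - <<'E'
from station import ctrl
import cv2,numpy as np
o=ctrl.get_obs();p=np.array(o['ee_pos'])
L=np.array([.5815,.193,.12]);tip=np.array([.49,.214,.12])
ims=[]
for c in ['top','side','wrist']:
    d=ctrl.camera(c);im=d['img'].copy()
    P=cv2.projectPoints(np.array([p,p+[0,0,.1],L,tip]),d['rvec'],d['tvec'],d['camera_matrix'],None)[0][:,0]
    print(c,P.round(0).tolist())
    for q,col in zip(P,[(0,0,255),(255,0,255),(255,0,0),(0,255,255)]): cv2.circle(im,tuple(int(v) for v in q),2,col,-1)
    ims.append(im)
s=cv2.resize(ims[1][180:340,150:300],(400,427));w=cv2.resize(ims[2],(400,300));w=cv2.copyMakeBorder(w,0,127,0,0,0)
cv2.imwrite('pics/e.png',np.hstack([s,w]))
E
```

```text
top [[174.0, 218.0], [164.0, 215.0], [191.0, 198.0], [183.0, 232.0]]
side [[206.0, 299.0], [201.0, 270.0], [200.0, 273.0], [225.0, 294.0]]
wrist [[277.0, 235.0], [276.0, 331.0], [396.0, 217.0], [275.0, 310.0]]
```

View pics/e.png

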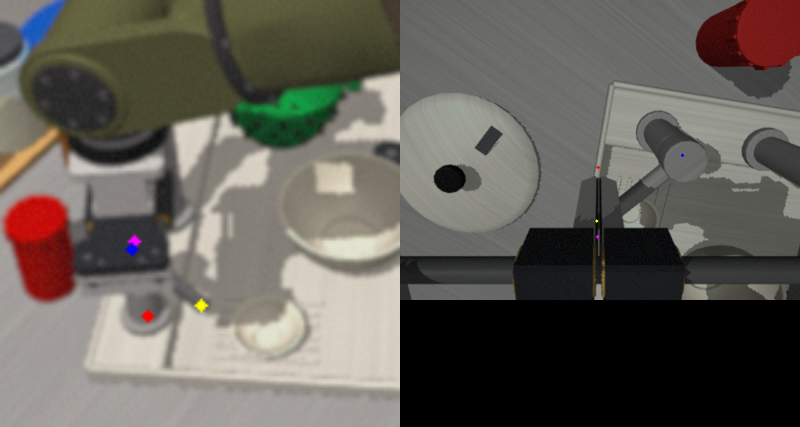

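```bash
python3 - <<'E'
from station import ctrl
import cv2,numpy as np
o=ctrl.get_obs();p=np.array(o['ee_pos']);y=o['eef_rot'][2]
x=np.array([np.cos(y),np.sin(y),0]);print(o['force'],p)
d=ctrl.camera('wrist');K=d['camera_matrix']
R=cv2.Rodrigues(d['rvec'])[0];print('cam',(-R.T@d['tvec'].ravel()).round(3),'fwd',R[2].round(3),K[0,0])
pj=lambda q:cv2.projectPoints(np.array(q,float).reshape(-1,3),d['rvec'],d['tvec'],K,None)[0][:,0].round(0).tolist()
for h in [0,.01,.02,.03]: print(h,pj([p-.008*x+[0,0,h],p+[0,0,h],p+.008*x+[0,0,h]]))
w=cv2.resize(d['img'][180:340,200:430],None,fx=2,fy=2,interpolation=cv2.INTER_CUBIC)
s=ctrl.camera('side');pjs=cv2.projectPoints(np.array([p]),s['rvec'],s['tvec'],s['camera_matrix'],None)[0];print(pjs)
s=cv2.resize(s['img'][240:320,170:240],(280,320),interpolation=cv2.INTER_CUBIC)
cv2.imwrite('pics/f.png',np.hstack([w,s]))
E
```

```text
[0.0317089  0.1463513  0.78445822] [0.52832168 0.240361   0.10880721]
cam [0.596 0.288 0.326] fwd [-0.232 -0.167 -0.958] 369.4500274038569
0 [[277.0, 247.0], [277.0, 235.0], [277.0, 223.0]]
0.01 [[277.0, 253.0], [277.0, 241.0], [277.0, 228.0]]
0.02 [[277.0, 260.0], [277.0, 247.0], [277.0, 234.0]]
0.03 [[277.0, 267.0], [277.0, 254.0], [277.0, 241.0]]
[[[205.77030943 298.57723394]]]
```

View pics/f.png

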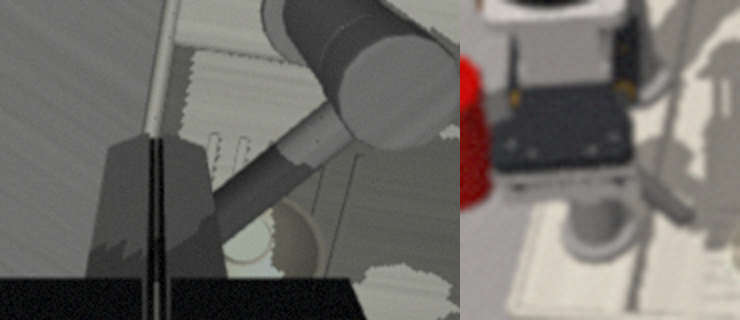

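```bash
python3 - <<'E'
import numpy as np,cv2
from station import ctrl
print(ctrl.grip_depth)
s=np.load('side.npz')
for h in [0,.02,.04,.06,.097]:
    q=cv2.projectPoints(np.array([[.506,.1753,.1144+h]]),s['rvec'],s['tvec'],s['camera_matrix'],None)[0].ravel()
    print(h,q.round(1),((q-[160,180])*2.5).round(0))
im=cv2.imread('pics/c_side.png')[140:300,60:260]
im=cv2.resize(im,None,fx=3,fy=3)
q=[cv2.projectPoints(np.array([[.506,.1753,.1144+h]]),s['rvec'],s['tvec'],s['camera_matrix'],None)[0].ravel() for h in (0,.04)]
for a in q:
    u=((a-[160,180])*2.5-[60,140])*3; cv2.circle(im,tuple(int(v) for v in u),3,(0,0,255),-1)
cv2.imwrite('pics/g.png',im)
E
```

```text
-0.0188
0 [229.4 282. ] [174. 255.]
0.02 [228.9 276.7] [172. 242.]
0.04 [228.3 271.2] [171. 228.]
0.06 [227.7 265.5] [169. 214.]
0.097 [226.5 254.6] [166. 186.]
```

View pics/g.png

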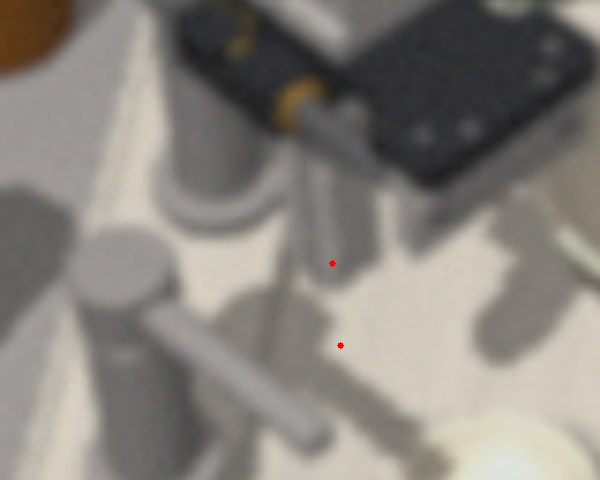

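The zoom shows the real fingertip at (330,285). That is about 36 mm higher than the reported TCP (lower red dot), so the finger passed over the lever. I'll go back on the same arc, come down to a reported z of about 0.069, and check.

>>> carry_out --commands '[[1,[-6.9,1.9,-8],[0,0,-0.1]],[1,[-6.9,1.9,0],[0,0,-0.1]],[1,[-6.9,1.9,0],[0,0,-0.1]],[1,[-6.9,1.9,0],[0,0,-0.1]],[1,[-6.9,1.9,0],[0,0,-0.1]],[1,[-6.9,1.9,0],[0,0,-0.1]],[1,[-6.9,1.9,0],[0,0,-0.1]],[1,[-10,0,0],[0,0,0]],[1,[-12,0,0],[0,0,0]],[1,[0,0,0],[0,0,0]]]'

```text
time_s: 9.4
ee_pos: [0.5049, 0.1727, 0.1169]
eef_rot: [3.141, -0.0, 1.324]
force: [0.4, 0.9, -0.7]
grip_width: 0.0006
grip_force: 0.0
```

>>> carry_out --commands '[[1,[0,0,16],[0,0,0]],[1,[0,0,16],[0,0,0]],[1,[0,0,15],[0,0,0]],[1,[0,0,0],[0,0,0]]]'

```text
time_s: 9.9
ee_pos: [0.5042, 0.1733, 0.0681]
eef_rot: [-3.139, 0.001, 1.326]
force: [-0.2, -0.0, 0.2]
grip_width: 0.0004
grip_force: 0.0
```

```bash
python3 - <<'E'
from station import ctrl
import cv2,numpy as np
o=ctrl.get_obs();p=np.array(o['ee_pos']);print(p,o['eef_rot'],o['force'])
s=ctrl.camera('side');im=cv2.resize(s['img'][230:310,180:260],None,fx=6,fy=6,interpolation=cv2.INTER_CUBIC)
for h in (0,.036):
    u=(cv2.projectPoints((p+[0,0,h])[None],s['rvec'],s['tvec'],s['camera_matrix'],None)[0].ravel()-[180,230])*6
    cv2.circle(im,tuple(int(v) for v in u),3,(0,0,255),-1)
cv2.imwrite('pics/h.png',im)
E
```

```text
[0.50418876 0.17334625 0.06811049] [-3.13919925e+00  1.32917923e-03  1.32590218e+00] [-0.23037803 -0.0479093   0.22008352]
```

View pics/h.png

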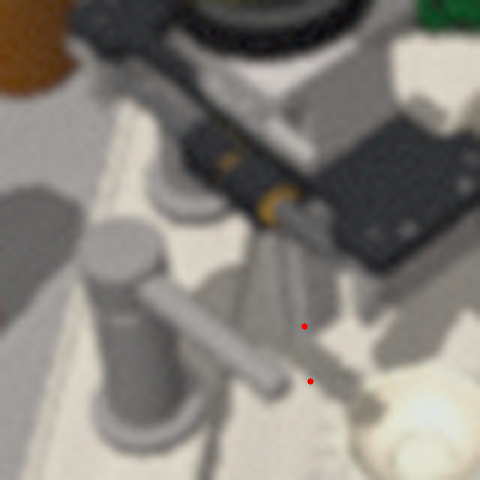

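The fingertip now ends at (300,325), as predicted with the 36 mm offset, so it is at about z = 0.104 and beside the bar. Pushing.

>>> carry_out --commands '[[1,[8,0,0],[0,0,0]],[1,[8,0,0],[0,0,0]],[1,[6,0,0],[0,0,0]],[1,[7.1,-1.2,0],[0,0,0.1]],[1,[7.1,-1.2,0],[0,0,0.1]],[1,[7.1,-1.2,0],[0,0,0.1]]]'

```text
time_s: 10.7
ee_pos: [0.5141, 0.2163, 0.0699]
eef_rot: [3.141, 0.0, 1.023]
force: [-0.7, -3.9, 0.7]
grip_width: 0.0006
grip_force: 1.5
```

>>> carry_out --commands '[[1,[7.1,-1.2,0],[0,0,0.1]],[1,[7.1,-1.2,0],[0,0,0.1]],[1,[7.1,-1.2,0],[0,0,0.1]],[1,[7.1,-1.2,0],[0,0,0.1]]]'

```text
time_s: 11.2
ee_pos: [0.5286, 0.2409, 0.0698]
eef_rot: [3.141, 0.001, 0.623]
force: [-1.3, -3.3, 2.2]
grip_width: 0.0004
grip_force: 1.4
```

```bash
python3 -c "
from look import *
look('i',['lever_axis','lever_tip','spout_mouth'])"
```

```text
top lever_axis [([0.583, 0.193, 0.122], 0.63), ([0.464, -0.003, 0.071], 0.28)]
top lever_tip [([0.473, 0.147, 0.003], 0.71), ([0.464, -0.0, 0.07], 0.39)]
top spout_mouth [([0.526, -0.086, 0.15], 0.74)]
side lever_axis [([0.636, 0.075, -0.003], 0.58)]
side lever_tip [([0.531, 0.274, 0.118], 0.53)]
side spout_mouth [([0.624, -0.122, 0.004], 0.49)]
11.6 [0.52844545 0.24071265 0.06980757] [-3.14153297e+00 -1.54283287e-04  6.26918884e-01] [ 0.70559168 -0.57166399 -0.41156676]
```

The lever is moving. Now finishing onto the stop while watching the force.

>>> carry_out --commands '[[1,[3.5,-0.6,0],[0,0,0.05]],[1,[3.5,-0.6,0],[0,0,0.05]],[1,[3.5,-0.6,0],[0,0,0.05]]]'

```text
time_s: 11.98
ee_pos: [0.535, 0.2472, 0.0697]
eef_rot: [-3.142, 0.004, 0.475]
force: [-23.5, -13.4, 17.0]
grip_width: 0.0006
grip_force: 13.4
```

>>> carry_out --commands '[[1,[2,0,0],[0,0,0]],[1,[0,0,0],[0,0,0]]]'

```text
time_s: 12.22
ee_pos: [0.5349, 0.2471, 0.0697]
eef_rot: [-3.141, 0.009, 0.477]
force: [-26.0, -14.3, 17.4]
grip_width: 0.0005
grip_force: 15.0
```

The lever is on its stop: about 30 N, straight against the bar, at the shut angle. I'll back off, rise and cross to the far side of the spout.

>>> carry_out --commands '[[1,[-15,0,0],[0,0,0]],[1,[-17,0,0],[0,0,0]],[1,[0,0,-50],[0,0,0]],[1,[0,0,-50],[0,0,0]],[1,[0,0,-50],[0,0,0]],[1,[0,0,-50],[0,0,0]],[1,[-13,62,0],[0,0,0]],[1,[0,0,0],[0,0,0]]]'

```text
time_s: 13.22
ee_pos: [0.527, 0.1712, 0.2702]
eef_rot: [3.141, -0.001, 0.473]
force: [0.1, 0.1, -0.9]
grip_width: 0.0003
grip_force: 0.0
```

>>> carry_out --commands '[[1,[-6,31,0],[0,0,0]],[1,[-6,31,0],[0,0,0]],[1,[-6,31,0],[0,0,0]],[1,[-6,31,0],[0,0,0]],[1,[-6,31,0],[0,0,0]],[1,[-6,31,0],[0,0,0]],[1,[-7,31,0],[0,0,0]],[1,[-7,31,0],[0,0,0]],[1,[0,0,0],[0,0,-0.15]],[1,[0,0,0],[0,0,-0.15]]]'

```text
time_s: 14.48
ee_pos: [0.5955, -0.0691, 0.2693]
eef_rot: [-3.141, 0.0, 0.781]
force: [-0.4, 0.4, -0.1]
grip_width: 0.0007
grip_force: 0.0
```

>>> carry_out --commands '[[1,[0,0,0],[0,0,-0.15]],[1,[0,0,0],[0,0,-0.15]],[1,[0,0,0],[0,0,-0.15]],[1,[0,0,0],[0,0,-0.15]],[1,[0,0,0],[0,0,-0.15]],[1,[0,0,0],[0,0,-0.15]],[1,[0,0,0],[0,0,-0.15]],[1,[0,0,0],[0,0,-0.15]],[1,[0,0,0],[0,0,-0.15]],[1,[0,0,0],[0,0,-0.15]]]'

```text
time_s: 15.72
ee_pos: [0.5955, -0.0686, 0.2695]
eef_rot: [-3.142, -0.0, 2.282]
force: [0.5, 0.2, 0.5]
grip_width: 0.0004
grip_force: 0.0
```

>>> carry_out --commands '[[1,[0,0,0],[0,0,-0.14]],[1,[0,0,0],[0,0,-0.13]],[1,[0,0,0],[0,0,0]],[1,[0,0,0],[0,0,0]]]'

```text
time_s: 16.23
ee_pos: [0.5954, -0.0691, 0.2696]
eef_rot: [-3.142, -0.0, 2.543]
force: [-0.7, -0.1, -0.4]
grip_width: 0.0003
grip_force: 0.0
```

```bash
python3 -c "
from look import *
look('j',['tap','spout_axis','lever_axis','lever_tip','spout_mouth','bowl_rim','dish'])"
```

```text
top tap [([0.641, 0.08, 0.004], 0.91)]
top spout_axis [([0.641, 0.082, 0.19], 0.92), ([0.78, 0.035, -0.003], 0.69)]
top lever_axis [([0.58, 0.193, 0.121], 0.96)]
top lever_tip [([0.541, 0.278, 0.121], 0.82)]
top spout_mouth [([0.637, 0.08, 0.001], 0.39)]
top bowl_rim []
top dish [([0.472, 0.146, 0.002], 0.8)]
side tap [([0.637, 0.072, -0.003], 0.93)]
side spout_axis [([0.641, 0.075, 0.192], 0.97)]
side lever_axis [([0.581, 0.196, 0.119], 0.76)]
side lever_tip []
side spout_mouth [([0.527, -0.087, 0.149], 0.8)]
side bowl_rim [([0.463, 0.0, 0.069], 0.56)]
side dish [([0.47, 0.15, 0.003], 0.79)]
17.025 [ 0.59544118 -0.06943536  0.26976456] [3.14158741e+00 1.31531788e-06 2.54576332e+00] [-0.58477813 -0.42973461 -0.2580506 ]
```

The lever tip measures (0.541, 0.278), which matches the shut position. Now down beside the spout and push through most of the arc, which needs about 0.547 rad.

>>> carry_out --commands '[[1,[0,0,45],[0,0,0]],[1,[0,0,45],[0,0,0]],[1,[0,0,43],[0,0,0]],[1,[10,0,0],[0,0,0]],[1,[10,0,0],[0,0,0]],[1,[7,0,0],[0,0,0]],[1,[7.5,-0.3,0],[0,0,0.05]],[1,[7.5,-0.3,0],[0,0,0.05]]]'

```text
time_s: 18.02
ee_pos: [0.5609, -0.0462, 0.1385]
eef_rot: [3.14, 0.003, 2.444]
force: [1.5, -3.1, 1.1]
grip_width: 0.0005
grip_force: 1.1
```

>>> carry_out --commands '[[1,[7.5,-0.7,0],[0,0,0.05]],[1,[7.5,-0.7,0],[0,0,0.05]],[1,[7.5,-0.7,0],[0,0,0.05]],[1,[7.5,-0.7,0],[0,0,0.05]],[1,[7.5,-0.7,0],[0,0,0.05]],[1,[7.5,-0.7,0],[0,0,0.05]],[1,[0,0,0],[0,0,0]]]'

```text
time_s: 18.9
ee_pos: [0.5271, -0.0158, 0.1381]
eef_rot: [3.14, 0.001, 2.147]
force: [-0.3, 0.1, -0.1]
grip_width: 0.0001
grip_force: 0.0
```

```bash
python3 -c "
from look import *
look('k',['spout_axis','spout_mouth','bowl_rim'],(180,340,160,370))"
```

```text
top spout_axis [([0.641, 0.084, 0.188], 0.72), ([0.637, 0.084, 0.002], 0.51)]
top spout_mouth []
top bowl_rim [([0.242, -0.464, 0.067], 0.87), ([0.463, -0.004, 0.069], 0.63)]
side spout_axis [([0.638, 0.078, 0.191], 0.91)]
side spout_mouth [([0.468, -0.025, 0.152], 0.71)]
side bowl_rim [([0.465, 0.001, 0.072], 0.86)]
19.3 [ 0.52698526 -0.01616482  0.13673914] [-3.14158339e+00 -5.07067210e-05  2.14597217e+00] [-0.73061437  0.19500288  0.3791392 ]
```

View pics/k.png

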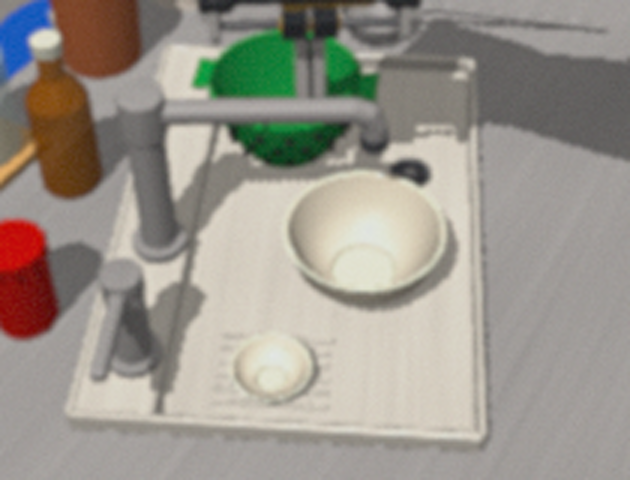

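The side view shows the lever shut along the tray's far edge, at (115,330). The spout mouth at (375,140) is still short of the bowl's middle, by about 0.12–0.15 rad. Next is a smaller push.

>>> carry_out --commands '[[1,[7.5,-0.6,0],[0,0,0.05]],[1,[7.5,-0.6,0],[0,0,0.05]],[1,[0,0,0],[0,0,0]]]'

```text
time_s: 19.68
ee_pos: [0.518, -0.0038, 0.1368]
eef_rot: [3.142, -0.0, 2.047]
force: [0.6, 0.6, -0.4]
grip_width: 0.0008
grip_force: 0.0
```

```bash
python3 - <<'E'
from look import *
A=np.array([.6402,.0795])
from collections import defaultdict
r=defaultdict(list)
for i in range(4):
  for c in ['top','side']:
    ctrl.camera(c)
    for t in ['spout_mouth','bowl_rim','spout_axis']:
        for x in ctrl.place_of(t,c)[:2]:
            p=np.array(x['at']); 
            if p[0]>.4 and x['score']>.4: r[c,t].append(p)
for k,v in r.items():
    m=np.mean(v,0);d=m[:2]-A;print(k,len(v),np.round(m,4),'std',np.std(v,0).round(3),'ang',round(np.arctan2(-d[1],-d[0]),3))
o=ctrl.get_obs();print(o['time_s'],o['ee_pos'],o['eef_rot'])
E
```

```text
('top', 'bowl_rim') 4 [ 0.4654 -0.0022  0.0698] std [0.001 0.001 0.001] ang 0.437
('top', 'spout_axis') 5 [0.5713 0.0793 0.1263] std [0.085 0.047 0.079] ang 0.002
('side', 'spout_mouth') 4 [ 0.4586 -0.0068  0.1511] std [0.001 0.    0.001] ang 0.444
('side', 'bowl_rim') 5 [ 0.4615 -0.0014  0.0846] std [0.003 0.002 0.033] ang 0.425
('side', 'spout_axis') 4 [0.6383 0.0755 0.1906] std [0.001 0.001 0.001] ang 1.135
('top', 'spout_mouth') 1 [0.7045 0.195  0.0039] std [0. 0. 0.] ang -2.079
21.275 [ 0.51805021 -0.00392617  0.1367357 ] [-3.14154787e+00 -5.05646939e-05  2.04581371e+00]
```

>>> carry_out --commands '[[1,[-15,0,0],[0,0,0]],[1,[-30,0,0],[0,0,0]],[1,[-30,0,0],[0,0,0]],[1,[-30,0,0],[0,0,0]],[1,[0,0,0],[0,0,0]],[1,[0,0,0],[0,0,0]]]'

```text
time_s: 22.02
ee_pos: [0.5659, -0.0972, 0.1365]
eef_rot: [-3.141, -0.0, 2.046]
force: [0.6, 0.6, 0.7]
grip_width: 0.0003
grip_force: 0.0
```

```bash
cat > m.py <<'E'
from look import *
A=np.array([.6402,.0795])
for c in ['top','side']:
  for i in range(2):
    d=ctrl.camera(c)
    for t in ['spout_mouth','bowl_rim','spout_axis']:
        for x in ctrl.place_of(t,c)[:2]:
            p=np.array(x['at']);q=p[:2]-A
            print(c,t,p.round(4),round(x['score'],2),'ang',round(np.arctan2(-q[1],-q[0]),3))
  cv2.imwrite(f'pics/m_{c}.png',d['img'])
  # pixel of bowl rim by outline ellipse
  for x in ctrl.outline_of('bowl_rim',c)[:2]:
    cs=max(cv2.findContours(x['region'].astype('uint8'),0,1)[0],key=len);print(c,'bowl outline',cv2.fitEllipse(cv2.convexHull(cs)))
  pt=lambda p:cv2.projectPoints(np.array([p]),d['rvec'],d['tvec'],d['camera_matrix'],None)[0].ravel().round(1)
  for a in (.40,.44,.48):
    print(c,a,pt([A[0]-.2*np.cos(a),A[1]-.2*np.sin(a),.148]))
o=ctrl.get_obs();print(o['time_s'],o['ee_pos'],o['eef_rot'])
a=cv2.imread('pics/m_top.png')[140:280,160:320];b=cv2.imread('pics/m_side.png')[180:320,190:330]
cv2.imwrite('pics/m.png',cv2.resize(np.hstack([a,b]),None,fx=2.6,fy=2.6,interpolation=cv2.INTER_CUBIC))
E
python3 m.py
```

```text
top bowl_rim [ 0.4616 -0.0052  0.0691] 0.85 ang 0.443
top bowl_rim [ 0.2405 -0.4637  0.0679] 0.79 ang 0.936
top spout_axis [0.6394 0.0806 0.1897] 0.69 ang -0.942
top bowl_rim [0.4636 0.0005 0.0719] 0.79 ang 0.421
top bowl_rim [ 0.7789  0.0322 -0.0026] 0.26 ang 2.813
top spout_axis [0.6409 0.0831 0.1914] 0.85 ang -1.763
top bowl outline ((246.69235229492188, 241.21554565429688), (18.228187561035156, 38.5185546875), 2.651202917098999)
top bowl outline ((436.87042236328125, 323.451171875), (53.93540573120117, 57.051021575927734), 144.58839416503906)
top 0.4 [261.9 243.4]
top 0.44 [264.7 242.1]
top 0.48 [267.5 240.6]
side spout_mouth [ 0.4582 -0.0094  0.1501] 0.81 ang 0.454
side bowl_rim [ 0.464  -0.0009  0.0703] 0.78 ang 0.428
side spout_axis [0.6388 0.0734 0.1903] 0.61 ang 1.345
side spout_mouth [ 0.4576 -0.0087  0.1476] 0.8 ang 0.45
side spout_mouth [ 0.6343 -0.3405 -0.0008] 0.64 ang 1.557
side bowl_rim [ 4.643e-01 -2.000e-04  7.070e-02] 0.75 ang 0.425
side bowl_rim [0.5391 0.2812 0.1193] 0.44 ang -1.106
side spout_axis [0.638  0.0757 0.1901] 0.79 ang 1.046
side bowl outline ((281.34295654296875, 258.5724182128906), (45.01337432861328, 53.48344421386719), 95.62151336669922)
side 0.4 [282.9 236.1]
side 0.44 [283.2 233.9]
side 0.48 [283.4 231.8]
22.925 [ 0.56607683 -0.09732525  0.13674394] [-3.14157873e+00 -1.58880807e-05  2.04577153e+00]
```

View pics/m.png

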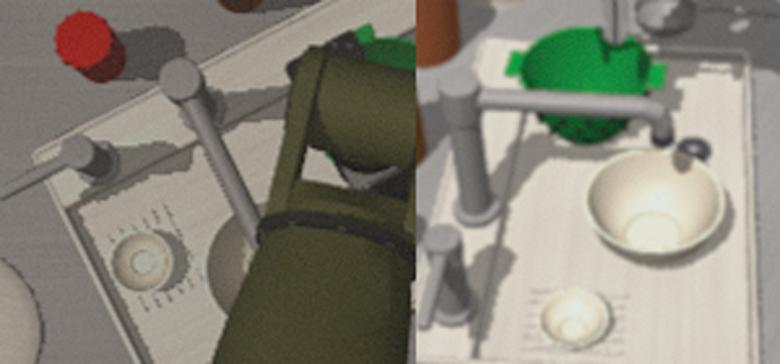

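The mouth is about 5 mm short: 0.452 rad against 0.428. The wrist camera's arm blocks the top view of it, but the side view is clear. One touch-up push, then retreat up and to the right so that nothing is blocked.

>>> carry_out --commands '[[1,[30,0,0],[0,0,0]],[1,[30,0,0],[0,0,0]],[1,[30,0,0],[0,0,0]],[1,[15,0,0],[0,0,0]],[1,[2.3,-0.1,0],[0,0,0.015]],[1,[2.3,-0.1,0],[0,0,0.015]],[1,[0,0,0],[0,0,0]],[1,[-20,0,0],[0,0,0]],[1,[-30,0,0],[0,0,0]],[1,[0,0,0],[0,0,0]]]'

```text
time_s: 24.18
ee_pos: [0.538, -0.0474, 0.1364]
eef_rot: [-3.141, -0.0, 2.013]
force: [-0.9, -0.1, -0.5]
grip_width: 0.0008
grip_force: 0.0
```

>>> carry_out --commands '[[1,[0,0,-40],[0,0,0]],[1,[0,0,-40],[0,0,0]],[1,[0,0,-40],[0,0,0]],[1,[-40,0,0],[0,0,0]],[1,[-40,0,0],[0,0,0]],[1,[-40,0,0],[0,0,0]],[1,[-40,0,0],[0,0,0]],[1,[-30,0,0],[0,0,0]],[1,[0,0,0],[0,0,0]],[1,[0,0,0],[0,0,0]]]'

```text
time_s: 25.42
ee_pos: [0.6189, -0.216, 0.2566]
eef_rot: [-3.141, -0.001, 2.016]
force: [1.0, 0.0, -0.1]
grip_width: 0.0006
grip_force: 0.0
```

```bash
python3 m.py
```

```text
top spout_mouth [ 0.456  -0.0036  0.1498] 0.58 ang 0.424
top bowl_rim [ 0.2402 -0.465   0.065 ] 0.65 ang 0.937
top bowl_rim [ 0.4639 -0.0023  0.0686] 0.6 ang 0.434
top spout_axis [0.6385 0.0839 0.1907] 0.79 ang -1.202
top spout_mouth [ 0.4557 -0.0027  0.1477] 0.88 ang 0.419
top bowl_rim [ 0.4691 -0.0024  0.0706] 0.67 ang 0.446
top bowl_rim [ 0.2413 -0.4625  0.0677] 0.66 ang 0.936
top spout_axis [0.6433 0.0799 0.191 ] 0.8 ang -3.013
top bowl outline ((437.1074523925781, 323.8193664550781), (54.348751068115234, 55.78614044189453), 141.74769592285156)
top bowl outline ((263.8115539550781, 242.25994873046875), (51.58512496948242, 53.77486038208008), 23.916797637939453)
top 0.4 [261.9 243.4]
top 0.44 [264.7 242.1]
top 0.48 [267.5 240.6]
side spout_mouth [ 0.4592 -0.0046  0.1511] 0.74 ang 0.435
side bowl_rim [ 0.463  -0.0005  0.0689] 0.72 ang 0.424
side bowl_rim [0.7048 0.1989 0.0021] 0.25 ang -2.067
side spout_axis [0.6375 0.0757 0.1932] 0.59 ang 0.953
side spout_axis [0.4674 0.1517 0.0041] 0.26 ang -0.396
side spout_mouth [ 0.4539 -0.0034  0.1455] 0.59 ang 0.419
side bowl_rim [0.4605 0.0014 0.0649] 0.6 ang 0.41
side bowl_rim [ 0.6245 -0.1237  0.0069] 0.18 ang 1.494
side spout_axis [0.6397 0.0762 0.1921] 0.79 ang 1.42
side bowl outline ((226.485107421875, 394.744384765625), (83.78948211669922, 91.37492370605469), 52.160282135009766)
side bowl outline ((281.0944519042969, 258.40521240234375), (45.41303634643555, 53.976131439208984), 89.45303344726562)
side 0.4 [282.9 236.1]
side 0.44 [283.2 233.9]
side 0.48 [283.4 231.8]
26.325 [ 0.61912195 -0.21656029  0.25672807] [-3.14159080e+00 -2.82209788e-05  2.01574058e+00]
```

The mouth's angle is now about 0.424 and the bowl's about 0.428, so it hangs over the middle. The lever is shut and the arm is clear. Handing in.

```bash
python3 -c "
from station import ctrl
print(ctrl.hand_in())"
```

```text
the job is handed in; nothing more can be done
None
```

I handed the job in after about 26 s: the lever is fully shut against its stop and the spout mouth hangs over the middle of the white bowl (within about 1 mm along its swing), with the bowl where it was, nothing picked up and the arm clear.

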